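# Clip the rack onto the toothbrush stand

### The job

Slide the lid of the wooden box right out of its grooves and lay it flat on a free patch of the shelf, right way up, then lift out the toothbrush rack and press it straight down over the stand's two snap hooks until both have clicked over it and it sits fully home. Leave the lid lying on the shelf, leave everything else on the shelf where it is, and do not push the cabinet door.

Things in the scene. Friction and masses are not known exactly. Their poses are not given: they have to be found in the camera images.
- box: Open light wooden box fixed to the shelf, on its left or right, 160 (x) x 116 (y) x 70 mm high; origin at the centre of its underside. Floor 6 thick, inner space 148 x 96. Its -x end faces the robot within 0.3 rad and is open above 58 mm for the lid; its +x end wall is 70 high and stops the lid. Straight before that end nothing but perhaps the flat comb lies within 180 mm.
- box_mouth (a point): Middle of the -x end of the grooves, at groove-floor height: 80 mm from the box's origin along its -x, 59 above the shelf. The grooves run the whole 160 mm of both long walls, 7 high (59 to 66 mm), 108 apart at their bottoms, under 4 mm lips that leave 96 open.
- lid: Sliding lid in the box's grooves: loose wooden plate 150 (x) x 105 (y) x 5 mm, about 130 g, 1.5 mm play each side, 2 in height; origin at the centre of its underside, z up. Starts shut or up to 20 mm open. It comes free only by sliding along the box's -x, once its origin is over 155 mm from the box's origin (horizontally).
- lid_ridge (a point): Top centre of the lid's grip, an upright ridge across the middle of the lid, 14 (x) x 56 (y) mm, rising 30 above the plate; this point is 35 above the lid's origin.
- rack: Grey plastic toothbrush rack, loose, about 90 g, at first on the box's floor under the lid: plate 120 (x) x 60 (y) x 12 mm, origin at the centre of its underside, z up. Windows for the hooks at x = 34 to 48 and -34 to -48, y = -11 to 11; four smaller slots beside the fin. The same when turned half a turn about z.
- rack_fin (a point): Top centre of the rack's grip, an upright fin in its middle, 40 (x) x 15 (y) mm, rising 38 above the plate; this point is 50 above the rack's origin.
- stand: Grey toothbrush stand fixed to the shelf, on the side where the box is not; origin at the centre of its underside. Foot 150 (x) x 84 (y) x 8 mm; two pillars 28 (x) x 44 (y) at x = 44 and -44, tops 40 above the shelf. A steel snap hook 14 wide (y) rises from each pillar: 4 mm stem, outer face at x = 46 and -46, barb facing outwards to x = 51 and -51, its underside 53.5, its tip 68 above the shelf.
- stand_seat (a point): Where the rack's origin lies when fully home: 40 mm above the stand's origin, rack flat on the pillars, its x axis along the stand's x (either way round), a hook up through each window and its barb over the plate. Pressing it home takes about 10 N.
- hook_a (a joint): Bend of the hook at the stand's +x end, rad: 0 at rest, positive bent inwards towards the other hook; spring 0.9 N m/rad about a hinge 20 mm above the shelf. The rack bends it about 0.1 on the way down and it springs back to about 0 when it clicks over.
- hook_b (a joint): The same for the hook at the stand's -x end.
- cup: Blue toothbrush cup, loose, 70 across, 95 high, 120 to 145 from the stand's origin on its -x side; origin at the centre of its underside. Leave it.
- pump: Green pump bottle with a white pump head, loose, 60 across, 184 high, standing between box and stand; origin at the centre of its underside. Leave it.
- jar: Small jar, loose, 48 across, 50 high, close beside the box on its +y side; origin at the centre of its underside. Leave it.
- comb: Wooden comb, loose, lying flat, 180 (x) x 34 (y) x 5, on the near part of the shelf, often where the lid comes out; origin at the centre of its underside. Leave it, and do not lay the lid on it.
- clipper: Steel nail clipper, loose, lying flat, 75 (x) x 14 (y) x 14 high, beside the stand on its +y side; origin at the centre of its underside. Leave it.
- door_edge (a point): Middle of the free edge of the mirrored cabinet's half-open sprung door, at the far right of the shelf (more than 130 mm from box and stand); the door is 310 high. Leave it.
Not all that is in view belongs to the job. Leave any black or green look-alike of the lid alone.

How it is judged:
By the outcome, as a careful person would: the job done as asked, in the order asked, and still so for the second after the job is handed in, with the robot touching nothing.
It also fails if it takes over 67 s, if anything falls off the work surface, if the arm or the gripper's body presses on something with over 40 N, if the wrist force passes 120 N, or if a joint passes its speed limit or range.

### The arm

A 6-joint arm with a two-finger parallel gripper is mounted at the origin on the work surface. World frame = base frame: x ahead of the robot, y to its left, z up, the work surface at z = 0. Lengths are in m, angles in rad, forces in N, time in s.
With the tool pointing down it reaches from about 0.35 to 0.85 m from the base axis. Payload 8.1 kg.
Tool frame: the origin (TCP) lies at the very end of the fingers, on their centre line; the grasp point (between the pads) lies grip_depth behind it (grip_depth is the distance from the TCP to the grasp point, in m); z points along the fingers, y is the direction in which the jaws open and shut (so a half turn about z gives the same grasp; the last joint's range is limited). The gripper opens to 93 mm and grips with 3 to 60 N. Pads are 15 mm wide; open, the fingers measure 128 mm over their backs; the gripper's body (75 mm by 188 mm) begins 65 mm behind the grasp point.
Start: joints at [1.188, 0.13, 1.488, -0, 1.523, -0.085], TCP at [0.176, 0.574, 0.219] pointing down, gripper open.
Joint ranges: [-2.96, 2.96], [-0.89, 2.26], [0.02, 2.5], [-1.34, 4.48], [0, 2.73], [-2.66, 2.66]. Speed limits (rad/s): [2.39, 2.39, 2.79, 3.14, 3.14, 3.14].

### API

Orientations are given as a unit quaternion [x, y, z, w].
In Python, from workcell import * gives the robot as it stands. The module is installed in compiled form; this text tells all that it offers.
- The arm moves only by the tool send_rows, never from a script. Its argument "deltas" is a list of rows, each a list of 4 numbers: the shift along the tool's x, y, z in m, then the turn about the tool's z in degrees. In form: [[x, y, z, roll], ...]. A call has 1 to 10 rows; each row is the pose to reach, as a shift and turn from the pose commanded when the call began, along the tool's axes at that moment; what a row does not reach only later rows make up. A row lasts 1/10 s, in which the tool goes at most 50 mm and 8.59 degrees, less where a joint would pass 70% of its speed; a pose out of reach is approached as far as the arm can. A call with a gripper value outside its range is refused whole. "hand" is the finger opening in m, from 0 to 0.093, set as the call begins (left out, the last holds). The fingers move at their own pace and stop on an object; "force" is the grip in N (left out, the last holds). Time passes only in rows, so rows that repeat a pose let the fingers close. It gives the time, the measured TCP pose, the force and the opening at its end, in the units of the state.
- sense(): the state, without advancing time (a new reading comes with each control period).
- camera(name): name is "scene" or "top" or "wrist"; returns a dict with "pixels" (384x512x3 uint8, blue, green, red), "fx", "fy", "cx", "cy" (pixels), "k1" (the pictures are not rectified: a ray, as slopes to the right and down, at radius r is drawn at 1 + k1 r^2 times it, then the intrinsics apply), "cam_to_world" (4x4, takes a point from camera to world coordinates); the wrist camera has in their place "mount" (4x4, takes a point from camera to tool coordinates, whose origin is the TCP and whose axes are the flange's). Camera axes: x right, y down, z forward; pixel columns grow to the right and rows downward; lengths in m; the calibration is good to about 2 mm. A picture is of the moment at which its call begins: read the wrist's pose just before it. There is no depth.
- finish_job(): hands the job in, once; it reports no verdict.
The state is a dict: "time_s": time; "q": joint angles; "joint_velocities": joint speeds; "joint_torque": joint torques, N m; "ee_pos": TCP position; "orientation": TCP orientation; "wrist_force": force on the tool from outside, world axes, zero at the start; "moment": the same for the moment, N m; "opening": finger opening in m.
Only numpy, scipy, OpenCV 4.12 (cv2) and the standard library are available. Lean on these libraries where they do the work, as an engineer would, in place of code of your own. Each camera call takes 0.05 s, during which the arm holds its last target. There are 200 camera calls.

## Working session

There is one attempt and no reset: what is moved stays moved. The work goes in short steps, Python scripts to look and compute and a tool call to move; the robot and the scene stay as the last step left them, time stands still between calls to the robot, and variables do not carry over. Pictures are saved under pics/ and viewed, about 8 in all and at most 12, crops included, and the job is handed in when it is done.

Besides the shell and the picture viewer there is one more tool, called as name([rows], argument=value, ...), one row to a line, values as JSON. send_rows: Moves the arm, as the interface text tells. Its arguments: {"type":"object","properties":{"deltas":{"type":"array"},"hand":{"type":"number"},"force":{"type":"number"}},"required":["deltas"]}

```bash
mkdir -p pics; cat > h.py <<'E'
from workcell import *
import numpy as np, cv2
from scipy.spatial.transform import Rotation as R
def cam(name):
    s=sense(); c=camera(name)
    if name=="wrist":
        T=np.eye(4);T[:3,:3]=R.from_quat(s["orientation"]).as_matrix();T[:3,3]=s["ee_pos"]
        c["cam_to_world"]=T@np.array(c["mount"])
    c["K"]=np.array([[c["fx"],0,c["cx"]],[0,c["fy"],c["cy"]],[0,0,1.]]);c["D"]=np.array([c["k1"],0,0,0.])
    return c
def ray(c,uv):
    uv=np.array(uv,float).reshape(-1,1,2)
    p=cv2.undistortPoints(uv,c["K"],c["D"]).reshape(-1,2)
    M=np.array(c["cam_to_world"]);d=np.c_[p,np.ones(len(p))]@M[:3,:3].T
    return M[:3,3],d
def onz(c,uv,z):
    o,d=ray(c,uv);return o+d*((z-o[2])/d[:,2])[:,None]
def tri(c1,u1,c2,u2):
    o1,d1=ray(c1,u1);o2,d2=ray(c2,u2);out=[]
    for a,b in zip(d1,d2):
        a=a/np.linalg.norm(a);b=b/np.linalg.norm(b)
        t=np.linalg.lstsq(np.c_[a,-b],o2-o1,rcond=None)[0]
        p,q=o1+a*t[0],o2+b*t[1];out.append(np.r_[(p+q)/2,np.linalg.norm(p-q)])
    return np.array(out)
def proj(c,P):
    M=np.linalg.inv(np.array(c["cam_to_world"]))
    return cv2.projectPoints(np.array(P,float).reshape(-1,1,3),cv2.Rodrigues(M[:3,:3])[0],M[:3,3],c["K"],c["D"])[0].reshape(-1,2)
E
python3 - <<'E'
from h import *
import pickle
s=sense();print({k:np.round(v,3) for k,v in s.items()}); 
try: print(grip_depth)
except Exception as e: print(e)
d={n:cam(n) for n in("scene","top","wrist")}
pickle.dump(d,open("c0.pkl","wb"))
for n,c in d.items():
    print(n,c["fx"],c["cx"],c["cy"],c["k1"],np.round(c["cam_to_world"],3).tolist())
    cv2.imwrite(f"pics/{n}0.png",cv2.resize(c["pixels"],(800,600),interpolation=cv2.INTER_CUBIC))
print(np.round(d["wrist"]["mount"],3).tolist())
E
```

```text
{'time_s': np.float64(0.0), 'q': array([ 1.188,  0.131,  1.489,  0.   ,  1.523, -0.085]), 'joint_velocities': array([-0.001,  0.001, -0.002, -0.003,  0.002,  0.   ]), 'joint_torque': array([-4.0000e-03, -5.5983e+01, -4.9176e+01,  7.6000e-02,  3.6000e-02,
       -0.0000e+00]), 'ee_pos': array([0.176, 0.573, 0.218]), 'orientation': array([ 0.148,  0.989, -0.001, -0.   ]), 'wrist_force': array([0.807, 0.159, 0.768]), 'moment': array([-0.034,  0.006, -0.063]), 'opening': np.float64(0.093)}
0.0188
scene 402.8749139796294 253.87162251722984 200.0891990289096 -0.004139282775777114 [[-0.343, 0.791, -0.507, 1.137], [0.939, 0.296, -0.174, 0.13], [0.013, -0.536, -0.844, 1.142], [0.0, 0.0, 0.0, 1.0]]
top 354.96215319554267 259.37328574435156 192.95021053426402 -0.09515789741238956 [[0.021, -0.998, 0.067, 0.455], [-1.0, -0.021, -0.006, -0.094], [0.007, -0.067, -0.998, 1.197], [0.0, 0.0, 0.0, 1.0]]
wrist 292.8302500418912 253.73801766638329 191.0060802304659 -0.05351084979591844 [[0.293, 0.917, 0.271, 0.099], [0.956, -0.28, -0.086, 0.597], [-0.003, 0.285, -0.959, 0.385], [0.0, 0.0, 0.0, 1.0]]
[[0.0, -0.959, -0.285, 0.08], [1.0, 0.001, -0.001, 0.0], [0.001, -0.285, 0.959, -0.167], [0.0, 0.0, 0.0, 1.0]]
```

View pics/top0.png

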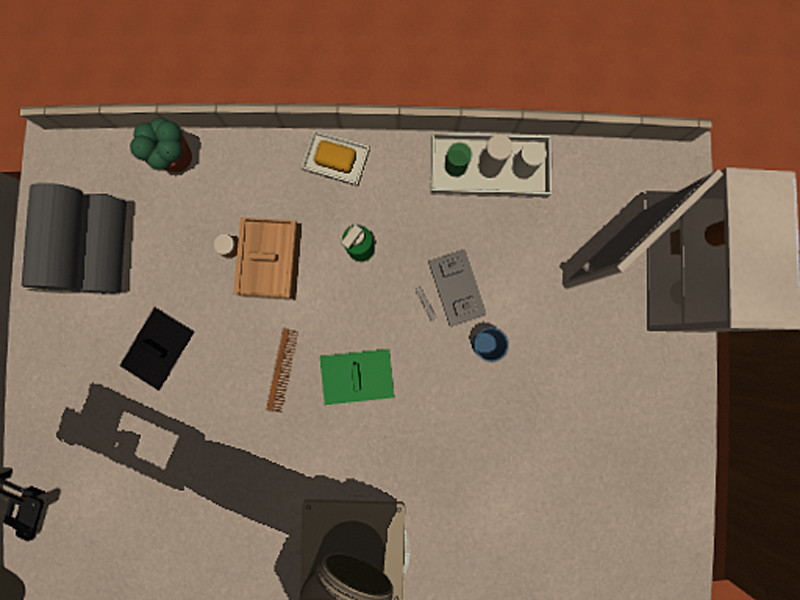

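View pics/scene0.png

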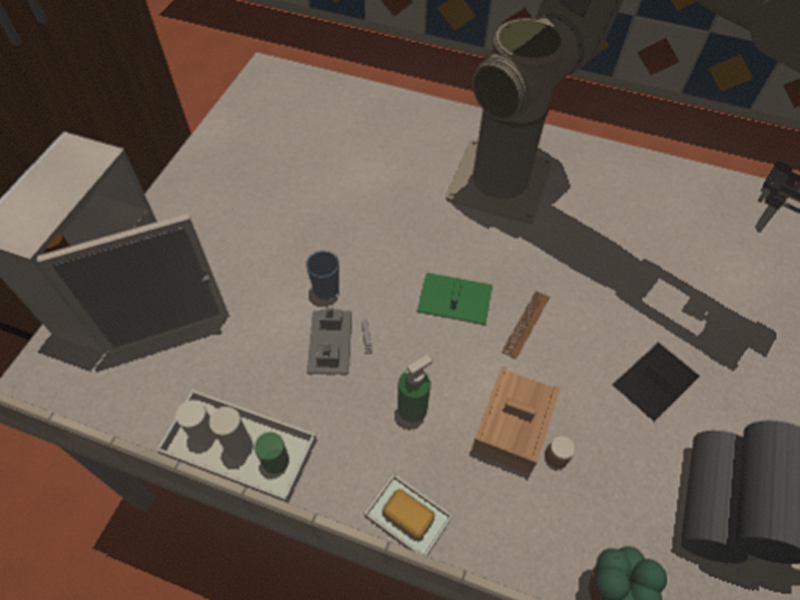

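Top view (800x600 px): the wooden box with its lid is at (266,258), with the ridge at (263,257). The stand is at (457,288) and the cup at (490,343). The pump is at (358,241), the jar at (225,245), the comb at (282,370) and the clipper at (425,303).
Things that could be taken for the lid: the wood plate in the box (266,258), the black plate (157,348) and the green plate (357,376). I choose the wood one in the box's grooves.

```bash
python3 - <<'E'
from h import *
import pickle
d=pickle.load(open("c0.pkl","rb"));t=d["top"];s=d["scene"];k=1/1.5625
def P(c,l,z): return np.round(onz(c,np.array(l)*k,z),4).tolist()
print("box corners top z.07",P(t,[(243,219),(297,221),(294,298),(235,296)],.07))
print("ridge tri",np.round(tri(t,np.array([(263,257)])*k,s,np.array([(520,405)])*k),4).tolist())
print("stand foot",P(t,[(429,259),(463,250),(484,317),(450,325)],.008))
print("cup,jar,pump,comb,clip,green",P(t,[(490,343),(225,245),(360,243),(290,330),(273,411),(425,303),(320,354),(325,404)],.0))
I=t["pixels"]; a=cv2.resize(I[120:270,130:330],None,fx=4,fy=4,interpolation=cv2.INTER_CUBIC)
cv2.imwrite("pics/crop1.png",a)
E
```

```text
box corners top z.07 [[0.6952, 0.2401, 0.07], [0.6927, 0.127, 0.07], [0.5332, 0.1273, 0.07], [0.5348, 0.2495, 0.07]]
ridge tri [[0.6135, 0.1909, 0.0884, 0.0021]]
stand foot [[0.6283, -0.1498, 0.008], [0.6496, -0.2232, 0.008], [0.5053, -0.2704, 0.008], [0.4867, -0.1974, 0.008]]
cup,jar,pump,comb,clip,green [[0.4497, -0.2854, 0.0], [0.6515, 0.2982, 0.0], [0.6613, 0.0009, 0.0], [0.4686, 0.1473, 0.0], [0.2936, 0.179, 0.0], [0.5333, -0.1432, 0.0], [0.4184, 0.0807, 0.0], [0.3116, 0.0671, 0.0]]
```

View pics/crop1.png

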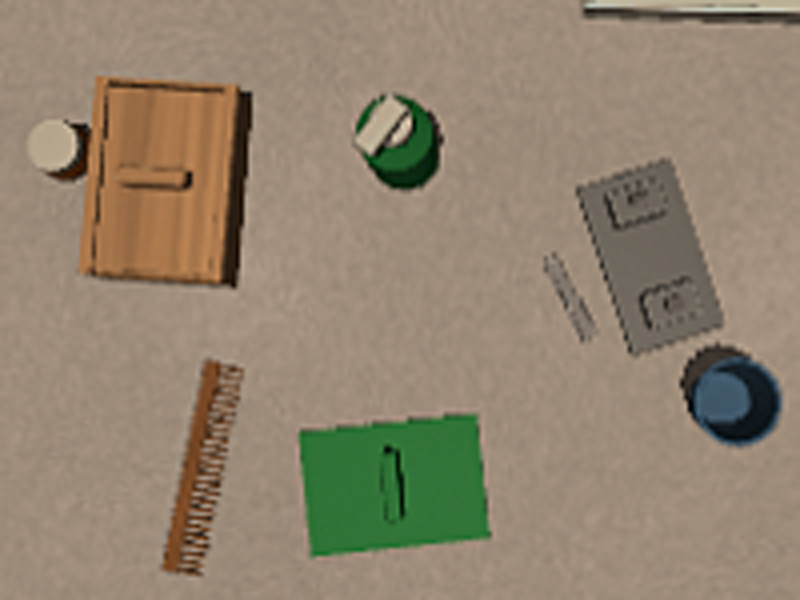

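send_rows([
  [-0.4,-0.18,0,73],
  [-0.4,-0.18,0,73],
  [-0.4,-0.18,0,73],
  [-0.4,-0.18,0,73],
  [-0.4,-0.18,0,73],
  [-0.4,-0.18,0,73],
  [-0.4,-0.18,0,73],
  [-0.4,-0.18,0,73],
  [-0.4,-0.18,0,73],
  [-0.4,-0.18,0,73],
])

```text
time_s: 1.15
ee_pos: [0.5086, 0.2803, 0.2181]
orientation: [0.71, 0.704, -0.0, 0.001]
wrist_force: [-0.2, 0.4, -0.4]
opening: 0.0932
```

send_rows([
  [-0.05,0.06,0.02,0],
  [-0.05,0.06,0.02,0],
  [-0.05,0.06,0.02,0],
  [-0.05,0.06,0.02,0],
  [-0.05,0.06,0.02,0],
])

```text
time_s: 1.65
ee_pos: [0.5648, 0.2352, 0.1989]
orientation: [0.707, 0.707, 0.0, -0.0]
wrist_force: [0.5, -0.8, -0.3]
opening: 0.0929
```

```bash
python3 - <<'E'
from h import *
import pickle
s=sense();print(s["time_s"],s["ee_pos"],s["orientation"],s["q"],s["wrist_force"])
c=cam("wrist");pickle.dump(c,open("w1.pkl","wb"))
cv2.imwrite("pics/w1.png",cv2.resize(c["pixels"],(800,600),interpolation=cv2.INTER_CUBIC))
E
```

```text
1.65 [0.5647679  0.23520679 0.19889305] [ 7.07032858e-01  7.07180653e-01  9.21719418e-05 -2.31607056e-04] [3.10526042e-01 1.71258419e-01 1.47921358e+00 4.97819005e-04
 1.49116856e+00 3.10277419e-01] [ 0.52375386 -0.78868869 -0.30697255]
```

View pics/w1.png

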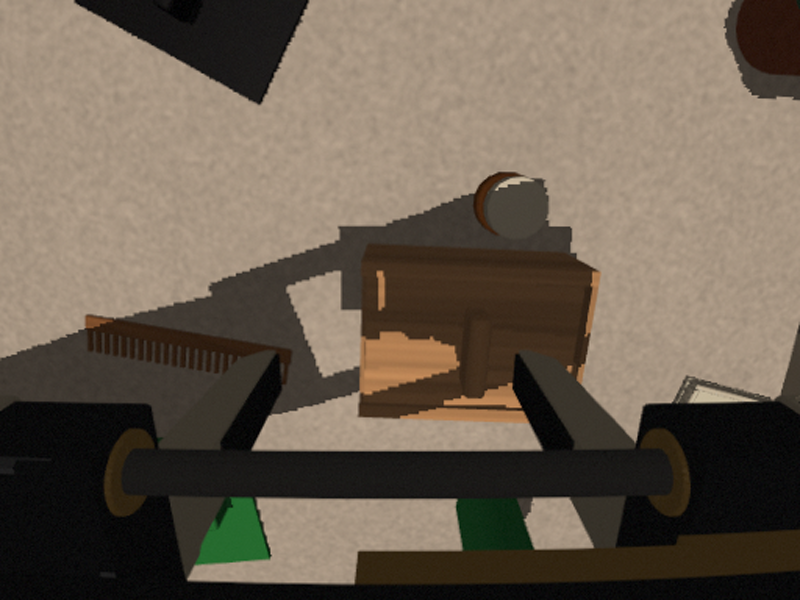

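```bash
python3 - <<'E'
from h import *
import pickle
w=pickle.load(open("w1.pkl","rb"));d=pickle.load(open("c0.pkl","rb"));t=d["top"];k=1/1.5625
print("ridge tri",np.round(tri(w,np.array([(478,350)])*k,t,[(168.75,164.5)]),4).tolist())
print("ridge top corners",np.round(onz(w,np.array([(467,312),(490,309),(486,396),(462,396)])*k,.094),4).tolist())
print("end corners z.07",np.round(onz(w,np.array([(364,244),(360,416),(598,270),(590,400),(530,422)])*k,.07),4).tolist())
# top crop corners
f=lambda l:np.array([(130+a/4,120+b/4) for a,b in l])
print("top z.07",np.round(onz(t,f([(98,78),(239,86),(236,285),(82,272)]),.07),4).tolist())
print("comb",np.round(onz(w,np.array([(88,318),(88,350),(290,350),(285,382)])*k,.005),4).tolist())
# zoom crop
I=w["pixels"][140:290,200:400]; cv2.imwrite("pics/w1c.png",cv2.convertScaleAbs(cv2.resize(I,(800,600),interpolation=cv2.INTER_CUBIC),alpha=1.6))
E
```

```text
ridge tri [[0.6177, 0.1918, 0.0763, 0.0043]]
ridge top corners [[0.6082, 0.2251, 0.094], [0.6225, 0.2271, 0.094], [0.6236, 0.1662, 0.094], [0.6076, 0.1663, 0.094]]
end corners z.07 [[0.5427, 0.2638, 0.07], [0.5372, 0.1366, 0.07], [0.6989, 0.2467, 0.07], [0.7057, 0.1493, 0.07], [0.6629, 0.1313, 0.07]]
top z.07 [[0.6973, 0.2435, 0.07], [0.6925, 0.128, 0.07], [0.5316, 0.1245, 0.07], [0.5394, 0.2493, 0.07]]
comb [[0.2995, 0.1897, 0.005], [0.2934, 0.16, 0.005], [0.4728, 0.1613, 0.005], [0.4663, 0.1309, 0.005]]
```

View pics/w1c.png

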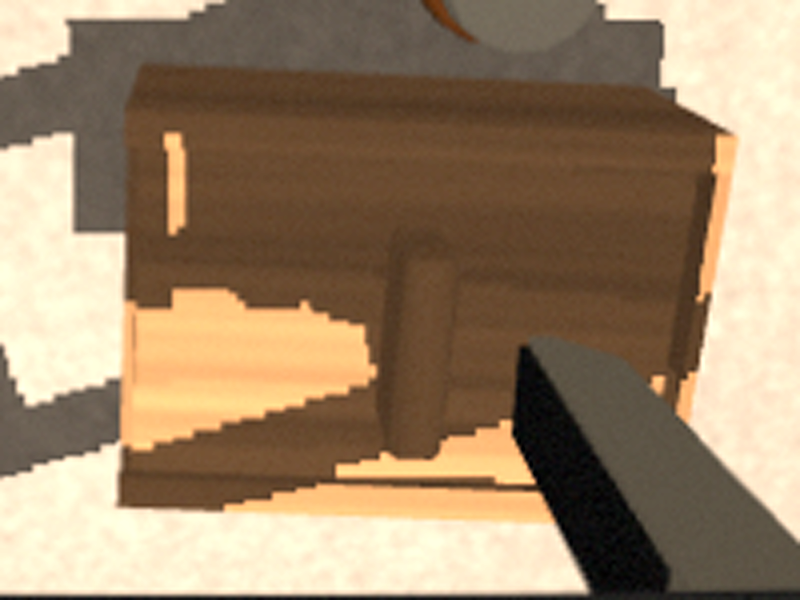

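```bash
python3 - <<'E'
from h import *
import pickle
w=pickle.load(open("w1.pkl","rb"))
f=lambda l:np.array([(200+a/4,140+b/4) for a,b in l])
for n,l,z in [("ridge top",[(406,258),(456,262),(440,455),(388,457)],.094),("wall+y",[(128,101),(735,134)],.07),("wall-y",[(118,505),(552,523)],.07),("end+x outer",[(735,134),(690,418)],.07)]:
    p=onz(w,f(l),z);v=p[1]-p[0];print(n,np.round(p,4).tolist(),"mean",p.mean(0).round(4),"yaw",np.arctan2(v[1],v[0]).round(3))
E
```

```text
ridge top [[0.611, 0.2201, 0.094], [0.6234, 0.219, 0.094], [0.6225, 0.1658, 0.094], [0.609, 0.1653, 0.094]] mean [0.6165 0.1926 0.094 ] yaw -0.084
wall+y [[0.5416, 0.2544, 0.07], [0.7001, 0.246, 0.07]] mean [0.6208 0.2502 0.07  ] yaw -0.053
wall-y [[0.5362, 0.1366, 0.07], [0.6616, 0.1304, 0.07]] mean [0.5989 0.1335 0.07  ] yaw -0.049
end+x outer [[0.7001, 0.246, 0.07], [0.6979, 0.1639, 0.07]] mean [0.699  0.2049 0.07  ] yaw -1.597
```

send_rows([
  [-0.043,0.052,0.06,2.6],
  [-0.043,0.052,0.06,2.6],
  [-0.043,0.052,0.06,2.6],
  [-0.043,0.052,0.06,2.6],
], hand=0.07, force=20)

```text
time_s: 2.1
ee_pos: [0.6166, 0.1917, 0.1381]
orientation: [0.723, 0.691, -0.001, -0.001]
wrist_force: [0.3, -0.2, 0.1]
opening: 0.0706
```

```bash
python3 - <<'E'
from h import *
import pickle
s=sense();print(s["time_s"],s["ee_pos"],s["orientation"],s["wrist_force"])
c=cam("wrist");pickle.dump(c,open("w2.pkl","wb"))
cv2.imwrite("pics/w2.png",cv2.convertScaleAbs(cv2.resize(c["pixels"],(800,600),interpolation=cv2.INTER_CUBIC),alpha=1.5))
E
```

```text
2.1 [0.61663665 0.19165167 0.13813916] [ 7.23242410e-01  6.90593721e-01 -5.84002351e-04 -6.22305638e-04] [ 0.33371888 -0.2278766   0.07379285]
```

View pics/w2.png

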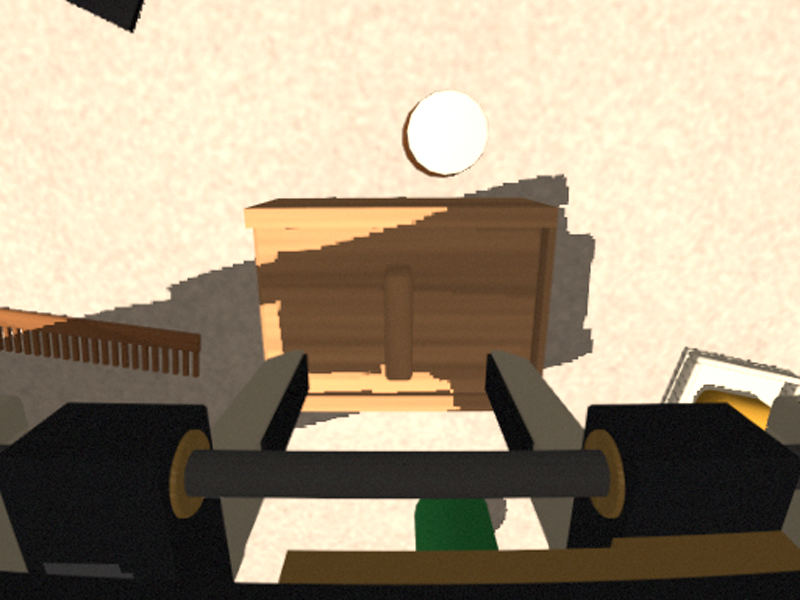

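```bash
python3 - <<'E'
from h import *
import pickle
w=pickle.load(open("w1.pkl","rb"));v=pickle.load(open("w2.pkl","rb"));k=1/1.5625
f=lambda l:np.array([(200+a/4,140+b/4) for a,b in l])
p=tri(w,f([(431,260),(414,456)]),v,np.array([(399,270),(399.,379)])*k);print("ridge tri",p.round(4).tolist(),p.mean(0).round(4))
q=onz(v,np.array([(387,268),(412,268),(412,380),(387,380)])*k,.094);print(q.round(4).tolist(),q.mean(0))
p=tri(w,f([(128,101),(735,134)]),v,np.array([(246,208),(556,207)])*k);print("wall+y top",p.round(4).tolist())
p=onz(v,np.array([(246,208),(556,207)])*k,.07);a=p[1]-p[0];print(p.round(4).tolist(),np.arctan2(a[1],a[0]))
E
```

```text
ridge tri [[0.6177, 0.2213, 0.095, 0.003], [0.6159, 0.1652, 0.0933, 0.0]] [0.6168 0.1932 0.0941 0.0015]
[[0.6128, 0.2236, 0.094], [0.6246, 0.2231, 0.094], [0.6225, 0.1647, 0.094], [0.6098, 0.1653, 0.094]] [0.61742972 0.19419627 0.094     ]
wall+y top [[0.5411, 0.2533, 0.0675, 0.0013], [0.699, 0.2465, 0.0724, 0.0001]]
[[0.5416, 0.2529, 0.07], [0.6997, 0.2463, 0.07]] -0.042264898661258515
```

send_rows([
  [0.001,0.001,0.034,0],
  [0.001,0.001,0.06,0],
  [0.001,0.001,0.067,0],
  [0.001,0.001,0.067,0],
])

```text
time_s: 2.55
ee_pos: [0.6177, 0.193, 0.0719]
orientation: [0.723, 0.691, -0.0, -0.0]
wrist_force: [0.2, -0.5, 0.3]
opening: 0.0701
```

send_rows([
  [0,0,0,0],
  [0,0,0,0],
  [0,0,0,0],
  [0,0,0,0],
  [0,0,0,0],
  [0,0,0,0],
], hand=0.0, force=15)

```text
time_s: 3.15
ee_pos: [0.6186, 0.1919, 0.0717]
orientation: [0.723, 0.69, 0.0, 0.0]
wrist_force: [-0.0, -0.2, 0.3]
opening: 0.0267
```

send_rows([
  [0,0,0,0],
  [0,0,0,0],
  [0,0,0,0],
  [0,0,0,0],
])

```text
time_s: 3.55
ee_pos: [0.6185, 0.1919, 0.0716]
orientation: [0.723, 0.69, -0.0, -0.0]
wrist_force: [-1.2, -0.8, 0.2]
opening: 0.0141
```

send_rows([
  [0,-0.01,0,0],
  [0,-0.02,0,0],
  [0,-0.03,0,0],
  [0,-0.03,0,0],
])

```text
time_s: 3.95
ee_pos: [0.587, 0.1936, 0.0717]
orientation: [0.723, 0.691, -0.0, -0.0]
wrist_force: [-0.2, 0.4, -1.3]
opening: 0.0137
```

send_rows([
  [0,-0.02,0,0],
  [0,-0.04,0,0],
  [0,-0.06,0,0],
  [0,-0.07,0,0],
  [0,-0.08,0,0],
  [0,-0.08,0,0],
])

```text
time_s: 4.55
ee_pos: [0.5077, 0.1972, 0.0716]
orientation: [0.723, 0.691, -0.0, -0.0]
wrist_force: [0.6, 0.0, -1.5]
opening: 0.0136
```

send_rows([
  [0,-0.02,0,0],
  [0,-0.04,0,0],
  [0,-0.06,0,0],
  [0,-0.08,0,0],
  [0,-0.08,0,0],
])

```text
time_s: 5.05
ee_pos: [0.4273, 0.2008, 0.0712]
orientation: [0.723, 0.691, -0.001, -0.0]
wrist_force: [0.2, 0.8, -1.5]
opening: 0.0138
```

```bash
python3 - <<'E'
from h import *
s=sense();print(s["time_s"],s["ee_pos"],s["orientation"],s["wrist_force"],s["moment"],s["opening"],s["q"])
c=cam("wrist")
a=cv2.convertScaleAbs(cv2.resize(c["pixels"],(400,300),interpolation=cv2.INTER_AREA),alpha=1.4)
b=cv2.resize(cam("top")["pixels"][60:270,110:390],(400,300),interpolation=cv2.INTER_CUBIC)
cv2.imwrite("pics/p6.png",np.hstack([a,b]))
E
```

```text
5.05 [0.42728808 0.20081996 0.07120207] [ 7.23116319e-01  6.90725910e-01 -6.08123078e-04 -3.69816495e-04] [ 0.23287974  0.82087128 -1.45302059] [-0.07267436  0.04348288 -0.05248177] 0.013809527719280134 [ 3.30560619e-01 -9.22633550e-02  1.99180864e+00  1.71666585e-04
  1.24346155e+00  3.76316281e-01]
```

View pics/p6.png

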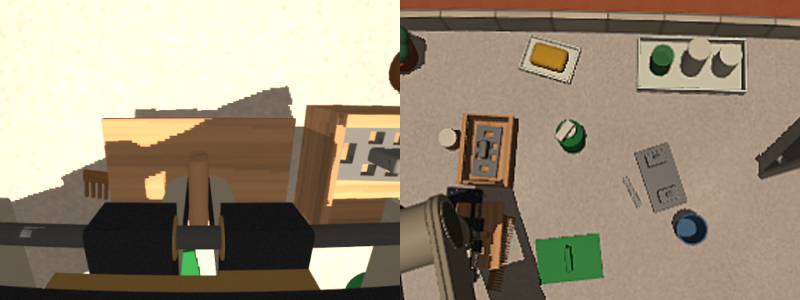

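The lid is out: its origin is 193 mm from the box's. Next I lift it and carry it to the free front-right area, around (0.33, -0.41).

send_rows([
  [0,0,-0.01,0],
  [0,0,-0.03,0],
  [0,0,-0.06,0],
  [0,0,-0.09,0],
  [0,0,-0.12,0],
  [0,0,-0.14,0],
  [0,0,-0.14,0],
], force=30)

```text
time_s: 5.85
ee_pos: [0.4317, 0.2014, 0.2162]
orientation: [0.724, 0.69, 0.003, 0.002]
wrist_force: [0.4, -0.5, -0.2]
opening: 0.0138
```

send_rows([
  [-0.01,0,0,0],
  [-0.03,0,0,0],
  [-0.06,0,0,0],
  [-0.1,0,0,0],
  [-0.14,0,0,0],
  [-0.18,0,0,0],
  [-0.22,0,0,0],
  [-0.26,0,0,0],
  [-0.3,-0.01,0,0],
  [-0.34,-0.02,0,0],
])

```text
time_s: 6.85
ee_pos: [0.3912, -0.1396, 0.2096]
orientation: [0.723, 0.69, -0.001, -0.001]
wrist_force: [1.1, -0.7, -1.0]
opening: 0.0137
```

send_rows([
  [-0.04,-0.01,0,0],
  [-0.08,-0.02,0,0],
  [-0.12,-0.03,0,0],
  [-0.16,-0.04,0,0],
  [-0.2,-0.05,0,0],
  [-0.23,-0.05,0,0],
  [-0.26,-0.05,0,0],
  [-0.275,-0.05,0,0],
  [-0.275,-0.05,0,0],
])

```text
time_s: 7.75
ee_pos: [0.3284, -0.4114, 0.2092]
orientation: [0.724, 0.69, 0.0, -0.002]
wrist_force: [-0.7, 1.1, -1.0]
opening: 0.0139
```

```bash
python3 - <<'E'
from h import *
import pickle
s=sense();print(s["time_s"],s["ee_pos"],s["orientation"],s["wrist_force"],s["moment"],s["opening"],s["q"])
c=cam("wrist");pickle.dump(c,open("w3.pkl","wb"))
a=cv2.convertScaleAbs(cv2.resize(c["pixels"],(400,300),interpolation=cv2.INTER_AREA),alpha=1.4)
t=cam("top");pickle.dump(t,open("t3.pkl","wb"))
b=cv2.resize(t["pixels"][60:384,110:512],(400,300),interpolation=cv2.INTER_CUBIC)
cv2.imwrite("pics/p7.png",np.hstack([a,b]))
E
```

```text
7.75 [ 0.32840522 -0.41137373  0.2092006 ] [ 7.24199269e-01  6.89588357e-01  6.30047535e-05 -1.81976518e-03] [-0.66020919  1.08109803 -1.01130584] [-0.05005785  0.07706452 -0.03674723] 0.013882619875388915 [-9.94115152e-01 -6.10653308e-02  1.70131657e+00 -5.44064713e-04
  1.50494245e+00 -9.45126182e-01]
```

View pics/p7.png

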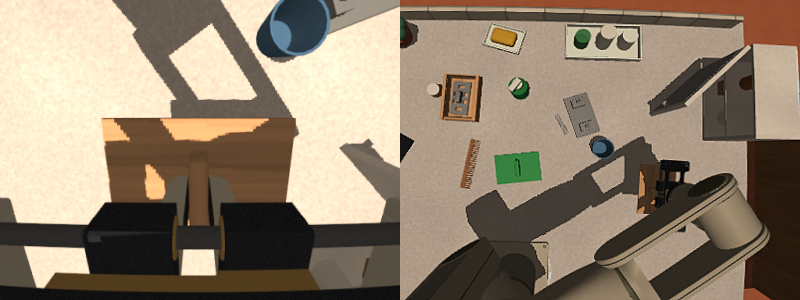

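send_rows([
  [0,0,0.02,0],
  [0,0,0.05,0],
  [0,0,0.09,0],
  [0,0,0.13,0],
  [0,0,0.16,0],
  [0,0,0.178,0],
  [0,0,0.188,0],
  [0,0,0.192,0],
  [0,0,0.192,0],
])

```text
time_s: 8.75
ee_pos: [0.3304, -0.41, 0.0199]
orientation: [0.723, 0.691, -0.0, 0.0]
wrist_force: [0.6, 0.6, -0.6]
opening: 0.0143
```

send_rows([
  [0,0,0.002,0],
  [0,0,0.004,0],
  [0,0,0.005,0],
  [0,0,0.005,0],
])

```text
time_s: 9.15
ee_pos: [0.3303, -0.4104, 0.0148]
orientation: [0.723, 0.69, -0.0, 0.0]
wrist_force: [-0.5, -0.3, -1.2]
opening: 0.0136
```

send_rows([
  [0,0,0.001,0],
  [0,0,0.002,0],
  [0,0,0.002,0],
])

```text
time_s: 9.45
ee_pos: [0.3302, -0.4103, 0.0125]
orientation: [0.723, 0.69, 0.0, -0.0]
wrist_force: [0.2, 0.2, -1.3]
opening: 0.0141
```

send_rows([
  [0,0,0.001,0],
  [0,0,0.001,0],
])

```text
time_s: 9.65
ee_pos: [0.3303, -0.4103, 0.0125]
orientation: [0.723, 0.691, -0.0, -0.0]
wrist_force: [-2.8, 2.7, 8.1]
opening: 0.0139
```

send_rows([
  [0,0,0,0],
  [0,0,0,0],
  [0,0,0,0],
  [0,0,0,0],
], hand=0.06)

```text
time_s: 10.05
ee_pos: [0.3302, -0.4102, 0.0115]
orientation: [0.723, 0.69, 0.0, -0.0]
wrist_force: [-0.1, 0.2, -0.4]
opening: 0.0415
```

send_rows([
  [0,0,-0.02,0],
  [0,0,-0.05,0],
  [0,0,-0.1,0],
  [0,0,-0.15,0],
  [0,0,-0.2,0],
  [0,0,-0.21,0],
])

```text
time_s: 10.65
ee_pos: [0.3321, -0.413, 0.2293]
orientation: [0.723, 0.691, -0.001, 0.005]
wrist_force: [0.3, -0.4, 0.7]
opening: 0.0599
```

send_rows([
  [0.21,0.23,0,69],
  [0.21,0.23,0,69],
  [0.21,0.23,0,69],
  [0.21,0.23,0,69],
  [0.21,0.23,0,69],
  [0.21,0.23,0,69],
  [0.21,0.23,0,69],
  [0.21,0.23,0,69],
  [0.21,0.23,0,69],
  [0.21,0.23,0,69],
])

```text
time_s: 11.65
ee_pos: [0.5697, -0.2106, 0.2205]
orientation: [0.987, 0.159, -0.001, -0.0]
wrist_force: [-0.0, 0.2, -0.3]
opening: 0.0597
```

```bash
python3 - <<'E'
from h import *
import pickle
s=sense();print(s["time_s"],s["ee_pos"],s["orientation"],s["wrist_force"],s["opening"],s["q"])
c=cam("wrist");pickle.dump(c,open("w4.pkl","wb"))
t=cam("top");pickle.dump(t,open("t4.pkl","wb"))
a=cv2.convertScaleAbs(cv2.resize(c["pixels"],(560,420),interpolation=cv2.INTER_CUBIC),alpha=1.4)
b=cv2.resize(t["pixels"][180:384,330:480],None,fx=1.6,fy=420/204)
cv2.imwrite("pics/p8.png",np.hstack([a,b]))
E
```

```text
11.65 [ 0.56974009 -0.21062767  0.22054314] [ 9.87247065e-01  1.59194023e-01 -6.01259228e-04 -3.65579506e-04] [-0.04047885  0.24250431 -0.26605776] 0.059719996438744115 [-4.38452352e-01  1.50957162e-01  1.46224081e+00 -7.32511821e-05
  1.52980013e+00  8.12598526e-01]
```

View pics/p8.png

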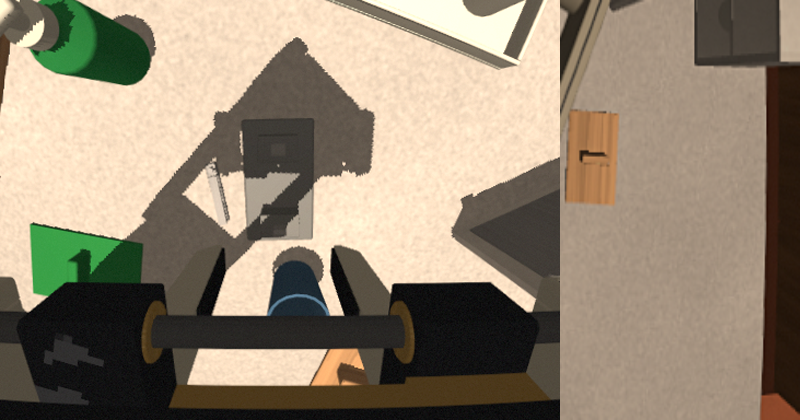

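The lid lies flat and right way up on free shelf, with its ridge on top. The stand is in view at about (278,179) in the left panel, with the cup below it and the clipper to its left. I take a second, closer view to measure the stand.

send_rows([
  [-0.03,0.02,0.03,0],
  [-0.03,0.02,0.06,0],
  [-0.03,0.02,0.06,0],
  [-0.03,0.02,0.06,0],
])

```text
time_s: 12.15
ee_pos: [0.5471, -0.2395, 0.1616]
orientation: [0.987, 0.16, -0.001, -0.001]
wrist_force: [0.0, -0.9, 0.0]
opening: 0.0602
```

```bash
python3 - <<'E'
from h import *
import pickle
s=sense();print(s["time_s"],s["ee_pos"],s["orientation"])
c=cam("wrist");pickle.dump(c,open("w5.pkl","wb"))
w=pickle.load(open("w4.pkl","rb"))
g=cv2.createCLAHE(3,(4,4))
def crop(c,x0,y0,W,H):
    im=cv2.cvtColor(c["pixels"][y0:y0+H,x0:x0+W],cv2.COLOR_BGR2GRAY);return g.apply(cv2.resize(im,(400,600),interpolation=cv2.INTER_CUBIC))
uc=proj(c,[[.5675,-.21,.04]])[0];print(uc)
x5=int(uc[0])-75;y5=int(uc[1])-100;print(x5,y5)
cv2.imwrite("pics/p9.png",np.hstack([crop(w,205,95,90,135),crop(c,x5,max(y5-12,0),150,225)]))
E
```

```text
12.15 [ 0.54708478 -0.23951379  0.16155993] [ 9.87178320e-01  1.59619639e-01 -5.10985343e-04 -5.24493420e-04]
[232.52971254 156.38017231]
157 56
```

View pics/p9.png

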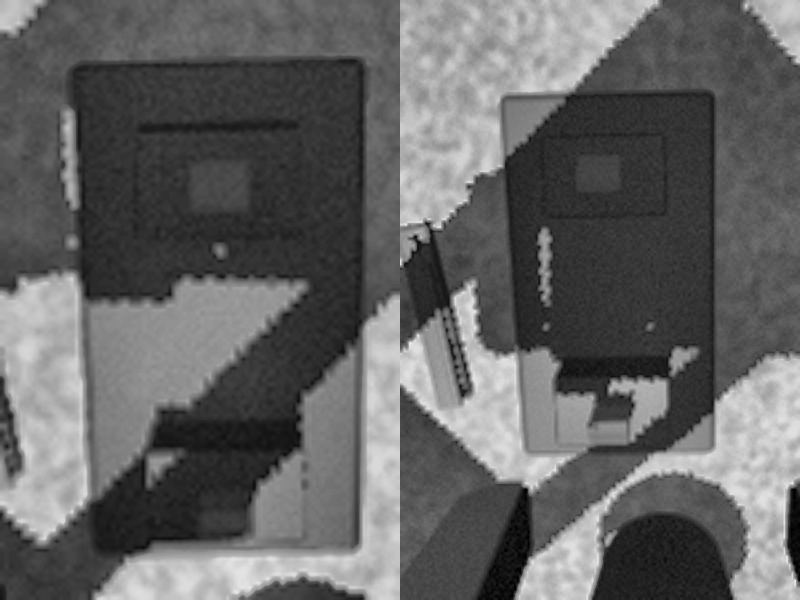

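```bash
cat > m.py <<'E'
from h import *
import pickle
w=pickle.load(open("w4.pkl","rb"));v=pickle.load(open("w5.pkl","rb"))
A=lambda l:np.array(l,float)*.225+[205,95]
B=lambda l:(np.array(l,float)-[400,0])*.375+[157,44]
def yaw(p): # corners: +x+y, +x-y, -x-y, -x+y
    a=(p[0]+p[1]-p[2]-p[3]);return np.arctan2(a[1],a[0])
FA=A([(75,64),(363,61),(358,549),(97,551)]);FB=B([(502,95),(714,92),(715,451),(526,452)])
for n,c,u in(("A",w,FA),("B",v,FB)):
    p=onz(c,u,.008);print("foot",n,p.mean(0).round(4),yaw(p).round(4),"len",np.linalg.norm(p[0]-p[3]).round(4),np.linalg.norm(p[1]-p[2]).round(4),np.linalg.norm(p[0]-p[1]).round(4))
print("foot tri",tri(w,FA,v,FB).round(4).tolist())
PA=A([(137,134),(302,134),(302,237),(137,237),(148,447),(303,445),(303,540),(150,541)])
PB=B([(543,135),(665,133),(665,216),(545,217),(556,378),(668,378),(668,445),(556,445)])
for n,c,u in(("A",w,PA),("B",v,PB)):
    p=onz(c,u,.04);print("pillars",n,p[:4].mean(0).round(4),p[4:].mean(0).round(4),p.mean(0).round(4)); d=p[:4].mean(0)-p[4:].mean(0);print(np.arctan2(d[1],d[0]),np.linalg.norm(d))
print("pil tri",tri(w,PA,v,PB).round(4).tolist())
HA=A([(219,186),(222,518)]);HB=B([(598,174),(611,420)])
print("hooks tri",tri(w,HA[:1],v,HB[:1]).round(4).tolist())
for n,c,u in(("A",w,HA),("B",v,HB)):
    p=onz(c,u,.065);d=p[0]-p[1];print("hooks",n,p.round(4).tolist(),p.mean(0).round(4),np.arctan2(d[1],d[0]),np.linalg.norm(d))
E
python3 m.py
```

```text
foot A [ 0.5691 -0.2125  0.008 ] 0.3386 len 0.1477 0.1478 0.0813
foot B [ 0.5696 -0.2126  0.008 ] 0.3407 len 0.148 0.1484 0.0823
foot tri [[0.626, -0.1501, 0.0138, 0.0001], [0.6522, -0.2262, 0.0124, 0.0008], [0.5066, -0.2802, -0.0103, 0.0006], [0.4876, -0.1981, 0.0109, 0.0002]]
pillars A [ 0.6092 -0.1979  0.04  ] [ 0.5278 -0.2268  0.04  ] [ 0.5685 -0.2123  0.04  ]
0.34193626248495895 0.08638603124367501
pillars B [ 0.6107 -0.1977  0.04  ] [ 0.5267 -0.2269  0.04  ] [ 0.5687 -0.2123  0.04  ]
0.3349867738304568 0.0889018695334075
pil tri [[0.6167, -0.1738, 0.0496, 0.0015], [0.6303, -0.2131, 0.0578, 0.0015], [0.6043, -0.2225, 0.0466, 0.0004], [0.5896, -0.1813, 0.0392, 0.0007], [0.5306, -0.2021, 0.0304, 0.001], [0.5439, -0.2447, 0.0268, 0.0016], [0.5224, -0.2515, 0.0438, 0.0008], [0.51, -0.2102, 0.0475, 0.0007]]
hooks tri [[0.6115, -0.1969, 0.063, 0.0001]]
hooks A [[0.6118, -0.1968, 0.065], [0.5295, -0.225, 0.065]] [ 0.5706 -0.2109  0.065 ] 0.32965130435396994 0.08693943605056177
hooks B [[0.6115, -0.197, 0.065], [0.532, -0.2264, 0.065]] [ 0.5718 -0.2117  0.065 ] 0.3544410078614044 0.08480275517381006
```

send_rows([
  [0,0,-0.03,0],
  [0,0,-0.06,0],
  [0,0,-0.08,0],
])

```text
time_s: 12.5
ee_pos: [0.5494, -0.2399, 0.2469]
orientation: [0.987, 0.16, 0.002, 0.002]
wrist_force: [-0.6, 0.0, 0.5]
opening: 0.0603
```

send_rows([
  [0.205,-0.385,0,21],
  [0.205,-0.385,0,21],
  [0.205,-0.385,0,21],
  [0.205,-0.385,0,21],
  [0.205,-0.385,0,21],
  [0.205,-0.385,0,21],
  [0.205,-0.385,0,21],
  [0.205,-0.385,0,21],
  [0.205,-0.385,0,21],
  [0.205,-0.385,0,21],
], hand=0.03)

```text
time_s: 13.5
ee_pos: [0.6215, 0.1967, 0.2439]
orientation: [1.0, -0.02, 0.002, -0.001]
wrist_force: [0.6, -0.8, -0.3]
opening: 0.0296
```

```bash
python3 - <<'E'
from h import *
import pickle
s=sense();print(s["time_s"],s["ee_pos"],s["orientation"],s["q"])
c=cam("wrist");pickle.dump(c,open("w6.pkl","wb"))
E
```

```text
13.5 [0.62150382 0.19673057 0.24394185] [ 0.99980117 -0.0198346   0.00154428 -0.00135277] [0.22685403 0.25810796 1.29820327 0.00186954 1.58162566 1.8373459 ]
```

send_rows([
  [0,0.0,0.04,0],
  [0,0.0,0.08,0],
  [0,0.0,0.09,0],
  [0,0.0,0.09,0],
])

```text
time_s: 13.95
ee_pos: [0.6201, 0.1893, 0.1507]
orientation: [1.0, -0.023, -0.001, 0.0]
wrist_force: [-0.2, -0.3, 0.3]
opening: 0.0298
```

```bash
python3 - <<'E'
from h import *
import pickle
s=sense();print(s["time_s"],s["ee_pos"],s["orientation"])
v=cam("wrist");pickle.dump(v,open("w7.pkl","wb"))
c=pickle.load(open("w6.pkl","rb"))
g=cv2.createCLAHE(3,(4,4))
out=[]
for q,W,H in((c,120,180),(v,160,240)):
    u=proj(q,[[.62,.19,.05]])[0];x0=int(u[0])-W//2;y0=max(0,min(384-H,int(u[1])-H//2));print(x0,y0,W,H)
    im=cv2.resize(q["pixels"][y0:y0+H,x0:x0+W],(400,600),interpolation=cv2.INTER_CUBIC)
    L=cv2.cvtColor(im,cv2.COLOR_BGR2LAB);L[:,:,0]=g.apply(L[:,:,0]);out.append(cv2.cvtColor(L,cv2.COLOR_LAB2BGR))
cv2.imwrite("pics/p10.png",np.hstack(out))
E
```

```text
13.95 [0.62009835 0.18933373 0.15067712] [ 9.99722691e-01 -2.34981782e-02 -1.46865005e-03  4.68871062e-04]
199 80 120 180
172 69 160 240
```

View pics/p10.png

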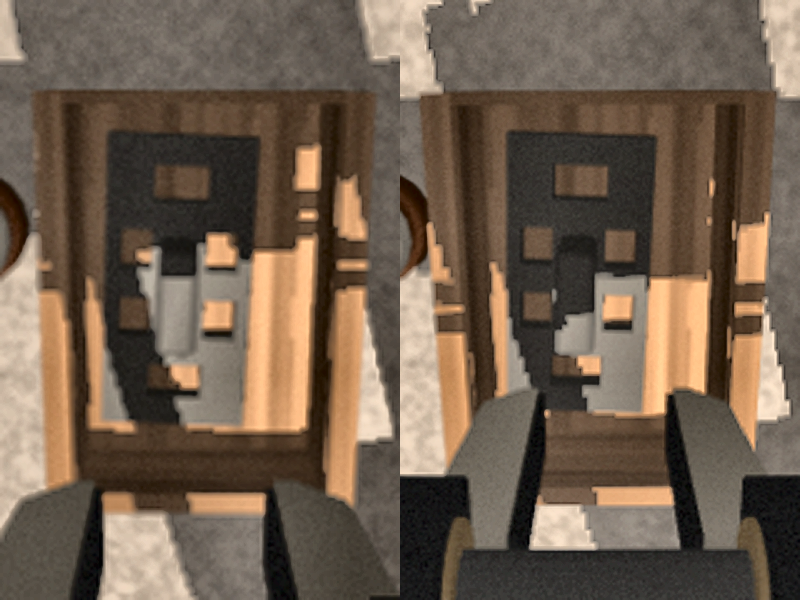

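```bash
cat > m2.py <<'E'
from h import *
import pickle
w=pickle.load(open("w6.pkl","rb"));v=pickle.load(open("w7.pkl","rb"))
A=lambda l:np.array(l,float)*.3+[199,80]
B=lambda l:(np.array(l,float)-[400,0])*.4+[172,69]
# plate corners +x+y,+x-y,-x-y,-x+y
CA=A([(108,131),(259,136),(243,424),(104,422)]);CB=B([(508,132),(656,136),(643,412)])
WA=A([(182,182),(174,377)]);WB=B([(581.5,181),(577,366)])
p=onz(w,CA,.018);a=p[1]-p[2];print("A plate",p.round(4).tolist(),((p[0]+p[2])/2).round(4),np.arctan2(a[1],a[0]))
p=onz(v,CB,.018);a=p[1]-p[2];print("B plate",p.round(4).tolist(),((p[0]+p[2])/2).round(4),np.arctan2(a[1],a[0]))
print("plate tri",tri(w,CA[:3],v,CB).round(4).tolist())
for c,u in((w,WA),(v,WB)):
    p=onz(c,u,.018);a=p[0]-p[1];print("win",p.mean(0).round(4),np.arctan2(a[1],a[0]),np.linalg.norm(a))
FA=A([(162,275),(195,275),(195,357),(160,357)]);FB=B([(593,355),(555,355)])
p=onz(w,FA,.056);a=p[1]-p[2];print("fin A",p.round(4).tolist(),p.mean(0).round(4),np.arctan2(a[1],a[0]))
print("fin tri -x end",tri(w,FA[2:],v,FB).round(4).tolist())
E
python3 m2.py
```

```text
A plate [[0.6829, 0.2242, 0.018], [0.6786, 0.1649, 0.018], [0.5588, 0.1739, 0.018], [0.562, 0.2332, 0.018]] [0.6209 0.199  0.018 ] -0.07484614044315284
B plate [[0.6833, 0.2249, 0.018], [0.6789, 0.1657, 0.018], [0.5583, 0.1748, 0.018]] [0.6208 0.1998 0.018 ] -0.07481125812102611
plate tri [[0.6836, 0.2233, 0.0295, 0.0005], [0.679, 0.1656, 0.0214, 0.0009], [0.5608, 0.1746, 0.0233, 0.0008]]
win [0.6214 0.1992 0.018 ] -0.08102068432504557 0.08122750842509362
win [0.622  0.1998 0.018 ] -0.0800759585079294 0.0807502748988745
fin A [[0.6319, 0.2044, 0.056], [0.6314, 0.1922, 0.056], [0.6, 0.1933, 0.056], [0.6005, 0.2066, 0.056]] [0.616  0.1991 0.056 ] -0.035840114302823696
fin tri -x end [[0.599, 0.194, 0.0515, 0.0014], [0.6019, 0.2076, 0.0585, 0.0026]]
```

send_rows([
  [0.001,-0.01,0.03,1.6],
  [0.001,-0.01,0.06,1.6],
  [0.001,-0.01,0.09,1.6],
  [0.001,-0.01,0.115,1.6],
  [0.001,-0.01,0.127,1.6],
  [0.001,-0.01,0.127,1.6],
])

```text
time_s: 14.6
ee_pos: [0.6228, 0.2001, 0.025]
orientation: [0.999, -0.037, -0.0, 0.0]
wrist_force: [0.7, -0.8, 0.5]
opening: 0.0301
```

send_rows([
  [0,0,0,0],
  [0,0,0,0],
  [0,0,0,0],
  [0,0,0,0],
  [0,0,0,0],
], hand=0.0, force=40)

```text
time_s: 15.1
ee_pos: [0.6243, 0.2006, 0.0272]
orientation: [0.999, -0.037, 0.002, -0.0]
wrist_force: [0.4, -0.2, 7.2]
opening: 0.0149
```

send_rows([
  [0,0,-0.005,0],
  [0,0,-0.01,0],
  [0,0,-0.02,0],
  [0,0,-0.02,0],
])

```text
time_s: 15.5
ee_pos: [0.6238, 0.2006, 0.0469]
orientation: [0.999, -0.037, 0.001, -0.0]
wrist_force: [1.1, 0.2, -1.0]
opening: 0.0147
```

send_rows([
  [0,0,-0.02,0],
  [0,0,-0.05,0],
  [0,0,-0.09,0],
  [0,0,-0.13,0],
  [0,0,-0.17,0],
  [0,0,-0.19,0],
  [0,0,-0.19,0],
  [0,0,-0.19,0],
])

```text
time_s: 16.3
ee_pos: [0.6224, 0.2003, 0.234]
orientation: [0.999, -0.037, -0.0, 0.0]
wrist_force: [0.0, 0.4, -1.6]
opening: 0.0145
```

```bash
python3 - <<'E'
from h import *
import pickle
s=sense();print(s["time_s"],s["ee_pos"],s["orientation"],s["wrist_force"],s["moment"],s["opening"],s["q"])
v=cam("wrist");pickle.dump(v,open("w8.pkl","wb"))
# plate of the rack in hand: grey (low saturation) contrast around its predicted place
P=v["pixels"];print(P.shape)
cv2.imwrite("pics/w8.png",P)
M=np.array(v["mount"])
# predicted plate corners in tool frame, underside TCP+.018ish
for z in(.006,):
  T=np.array(v["cam_to_world"])@np.linalg.inv(M)
  C=np.array([[60,-30,z*1e3],[60,30,z*1e3],[-60,30,z*1e3],[-60,-30,z*1e3],[41,0,z*1e3],[-41,0,z*1e3]])/1e3
  print(proj(v,(C@T[:3,:3].T)+T[:3,3]).round(1).tolist())
E
```

```text
16.3 [0.62244818 0.20027435 0.23398   ] [ 9.99309114e-01 -3.71657713e-02 -2.68917632e-05  1.21290591e-05] [ 0.03016748  0.38100265 -1.56838126] [0.01792466 0.20041743 0.04035543] 0.014492233050903103 [ 2.32914454e-01  2.70346065e-01  1.30181781e+00 -9.02834192e-06
  1.56948708e+00  1.87805946e+00]
(384, 512, 3)
[[202.8, 137.6], [305.0, 137.6], [296.1, 308.9], [211.6, 308.9], [253.9, 169.3], [253.9, 286.1]]
```

```bash
python3 - <<'E'
from h import *
import pickle
v=pickle.load(open("w8.pkl","rb"))
g=cv2.cvtColor(v["pixels"],cv2.COLOR_BGR2GRAY).astype(int);s=cv2.cvtColor(v["pixels"],cv2.COLOR_BGR2HSV)[...,1].astype(int)
for c in(215,230,254,280,295): print("col",c,"rows124-200 step2",g[124:200:2,c].tolist())
for r in(145,150,155,160,190): print("row",r,"cols188-320 step3",g[r,188:320:3].tolist())
L=cv2.createLineSegmentDetector().detect(cv2.cvtColor(v["pixels"],cv2.COLOR_BGR2GRAY))[0].reshape(-1,4)
for l in L:
    n=np.hypot(l[2]-l[0],l[3]-l[1])
    if n>12 and 180<l[0]<330 and 110<l[1]<290: print(l.round(1).tolist(),n.round())
E
```

```text
col 215 rows124-200 step2 [62, 63, 64, 63, 64, 63, 61, 63, 50, 39, 46, 44, 44, 44, 45, 44, 43, 45, 44, 44, 44, 43, 43, 45, 43, 44, 44, 44, 43, 47, 44, 44, 43, 43, 41, 43, 42, 42]
col 230 rows124-200 step2 [60, 61, 62, 60, 61, 62, 62, 60, 51, 39, 45, 45, 45, 43, 45, 43, 46, 45, 45, 46, 43, 45, 44, 43, 43, 44, 42, 44, 43, 44, 43, 43, 43, 42, 44, 44, 42, 44]
col 254 rows124-200 step2 [59, 61, 60, 58, 59, 58, 59, 57, 50, 39, 46, 41, 45, 46, 44, 46, 45, 46, 46, 51, 59, 60, 67, 159, 159, 158, 158, 116, 47, 37, 40, 44, 43, 44, 45, 44, 46, 41]
col 280 rows124-200 step2 [66, 65, 66, 66, 64, 79, 64, 65, 56, 42, 45, 45, 45, 47, 44, 43, 43, 44, 44, 46, 44, 44, 45, 43, 44, 44, 44, 45, 43, 43, 45, 42, 43, 44, 41, 45, 42, 43]
col 295 rows124-200 step2 [172, 170, 171, 171, 173, 172, 173, 80, 55, 39, 44, 45, 43, 45, 43, 46, 46, 45, 44, 44, 45, 43, 45, 43, 44, 43, 44, 45, 43, 44, 44, 43, 44, 44, 44, 45, 42, 46]
row 145 cols188-320 step3 [80, 80, 79, 65, 40, 37, 47, 45, 45, 45, 44, 46, 46, 45, 44, 46, 43, 45, 47, 46, 45, 45, 47, 44, 46, 43, 45, 44, 45, 45, 45, 45, 44, 45, 44, 47, 44, 45, 46, 156, 69, 6
[... 3519 characters left out ...]
00030517578, 222.89999389648438, 218.3000030517578, 228.5] 19.0
[283.8999938964844, 289.29998779296875, 285.5, 319.3999938964844] 30.0
[270.1000061035156, 178.1999969482422, 270.70001220703125, 161.89999389648438] 16.0
[249.39999389648438, 139.89999389648438, 274.3999938964844, 140.0] 25.0
[217.6999969482422, 229.1999969482422, 211.39999389648438, 242.89999389648438] 15.0
[224.39999389648438, 139.89999389648438, 248.10000610351562, 139.6999969482422] 24.0
[296.8999938964844, 245.60000610351562, 289.70001220703125, 229.1999969482422] 18.0
[218.0, 138.10000610351562, 216.60000610351562, 113.0999984741211] 25.0
[236.6999969482422, 163.10000610351562, 237.39999389648438, 178.10000610351562] 15.0
```

```bash
python3 - <<'E'
from h import *
import pickle
from scipy.optimize import least_squares
v=pickle.load(open("w8.pkl","rb"));M=np.array(v["mount"]);T=np.array(v["cam_to_world"])@np.linalg.inv(M)
def row(P): return proj(v,np.array(P)@T[:3,:3].T+T[:3,3])
def f(p):
    dx,zt,pitch=p
    X=lambda x,z:[dx+x,0,zt+z+pitch*x]
    r=row([X(.06,.012),X(.06,0),X(.048,0),X(.034,0)])[:,1]-[139.8,143,161.9,183]
    a=row([[dx+.055,-.03,zt],[dx+.055,.03,zt]])[:,0];return np.r_[r,(a[1]-a[0])-99.2]
for lock in(1,0):
    r=least_squares(lambda p:f(np.r_[p[:2],0 if lock else p[2]]),[0,.008,0]);print(r.x.round(4),f(r.x if not lock else np.r_[r.x[:2],0]).round(2))
s=sense();q=s["orientation"];print("psi",2*np.arctan2(q[1],q[0]))
E
```

```text
[-0.0032  0.0098  0.    ] [ 0.02 -0.82 -0.06  0.89 -0.35]
[-0.0052  0.0088  0.2682] [ 0.42 -0.59 -0.44  0.63 -0.16]
psi -0.07438726943382414
```

send_rows([
  [0,0.01,0,0],
  [0,0.03,0,-3],
  [0,0.07,0,-6],
  [-0.01,0.11,0,-10],
  [-0.01,0.15,0,-14],
  [-0.01,0.19,0,-18],
  [-0.02,0.23,0,-22],
  [-0.02,0.27,0,-23.7],
  [-0.02,0.31,0,-23.7],
  [-0.02,0.35,0,-23.7],
])

```text
time_s: 17.35
ee_pos: [0.5749, -0.1492, 0.2327]
orientation: [0.986, 0.169, -0.001, -0.001]
wrist_force: [-0.0, 0.0, -1.0]
opening: 0.0148
```

```bash
cat > go.py <<'E'
from h import *
import sys
s=sense();q=s["orientation"];psi=2*np.arctan2(q[1],q[0]);psi=(psi+np.pi)%(2*np.pi)-np.pi
Y=.339;t=np.array([.569,-.2124])+.0032*np.array([np.cos(Y),np.sin(Y)])
d=t-s["ee_pos"][:2];x=np.array([np.cos(psi),np.sin(psi)]);y=np.array([np.sin(psi),-np.cos(psi)])
print(s["time_s"],s["ee_pos"].round(4) if hasattr(s["ee_pos"],"round") else s["ee_pos"],"psi",psi,"need dx,dy,roll",(d@x).round(4),(d@y).round(4),np.degrees(psi-Y).round(2),s["wrist_force"],s["opening"])
E
python3 go.py
```

```text
17.35 [ 0.5749 -0.1492  0.2327] psi 0.33902346040641795 need dx,dy,roll -0.0234 0.0577 0.0 [-0.04580996  0.01540121 -0.95803964] 0.014772224705278322
```

send_rows([
  [-0.01,0.03,0,0],
  [-0.02,0.05,0,0],
  [-0.023,0.058,0.02,0],
  [-0.023,0.058,0.06,0],
  [-0.023,0.058,0.1,0],
  [-0.023,0.058,0.1,0],
  [-0.023,0.058,0.1,0],
])

```text
time_s: 18.05
ee_pos: [0.5726, -0.2093, 0.1332]
orientation: [0.986, 0.169, -0.002, -0.001]
wrist_force: [0.5, -0.2, -0.9]
opening: 0.0149
```

```bash
python3 go.py; python3 - <<'E'
from h import *
import pickle
v=cam("wrist");s=cam("scene");pickle.dump((v,s),open("w9.pkl","wb"))
a=cv2.convertScaleAbs(cv2.resize(v["pixels"][90:330,150:360],(525,600),interpolation=cv2.INTER_CUBIC),alpha=1.8)
u=proj(s,[[.569,-.2124,.08]])[0];x0,y0=int(u[0])-35,int(u[1])-80;print(x0,y0)
b=cv2.convertScaleAbs(cv2.resize(s["pixels"][y0:y0+153,x0:x0+70],(275,600),interpolation=cv2.INTER_CUBIC),alpha=1.4)
cv2.imwrite("pics/p12.png",np.hstack([a,b]))
g=cv2.cvtColor(v["pixels"],cv2.COLOR_BGR2GRAY)
L=cv2.createLineSegmentDetector().detect(g)[0].reshape(-1,4)
for l in L:
    n=np.hypot(l[2]-l[0],l[3]-l[1])
    if n>10 and 225<min(l[0],l[2])<285 and 125<l[1]<195: print(l.round(1).tolist())
# predicted hook tips (stand model) in this picture
Y=.339;C=np.array([.569,-.2124]);R2=np.array([[np.cos(Y),-np.sin(Y)],[np.sin(Y),np.cos(Y)]])
for x in(.042,.046,.051):
    for y in(-.007,.007): print(x,y,proj(v,[np.r_[C+R2@[x,y],.065]]).round(1).tolist())
E
```

```text
18.05 [ 0.5726 -0.2093  0.1332] psi 0.3390335008485206 need dx,dy,roll -0.0012 0.0017 0.0 [ 0.4681881  -0.19210569 -0.90856894] 0.014926580722215161
173 125
0.042 -0.007 [[265.2, 156.7]]
0.042 0.007 [[247.9, 156.7]]
0.046 -0.007 [[265.2, 151.8]]
0.046 0.007 [[247.9, 151.8]]
0.051 -0.007 [[265.3, 145.6]]
0.051 0.007 [[247.9, 145.6]]
```

View pics/p12.png

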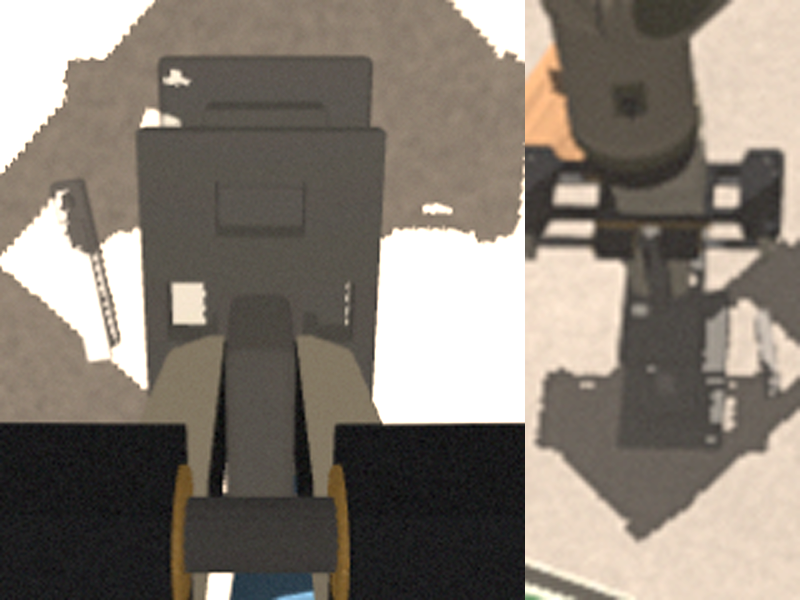

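The rack is level in the hand and square to the stand (rack centre px 261, foot centre px 265, so about 1.8 mm off, which agrees with the computed correction). I correct this and go down to just above the hooks.

send_rows([
  [-0.001,0.0015,0.01,0],
  [-0.001,0.0015,0.02,0],
  [-0.001,0.0015,0.03,0],
  [-0.001,0.0015,0.036,0],
  [-0.001,0.0015,0.036,0],
  [-0.001,0.0015,0.036,0],
], force=50)

```text
time_s: 18.75
ee_pos: [0.5736, -0.2112, 0.0984]
orientation: [0.986, 0.169, -0.0, -0.0]
wrist_force: [1.0, 1.1, -0.3]
opening: 0.0149
```

```bash
python3 go.py; python3 - <<'E'
from h import *
import pickle
v=cam("wrist");pickle.dump(v,open("w10.pkl","wb"))
Y=.339;C=np.array([.569,-.2124]);R2=np.array([[np.cos(Y),-np.sin(Y)],[np.sin(Y),np.cos(Y)]])
u=proj(v,[np.r_[C+R2@[.075,0],.008]])[0];print("pred foot edge",u)
g=cv2.cvtColor(v["pixels"],cv2.COLOR_BGR2GRAY)
for c in(235,245,270): print(c,g[90:170:2,c].tolist())
for r in(int(u[1])+4,150): print(r,g[r,180:330:3].tolist())
# local contrast within window
print(g[150:185:2,240:272:2].tolist() if 0 else "")
E
```

```text
18.75 [ 0.5736 -0.2112  0.0984] psi 0.3393336996747398 need dx,dy,roll -0.0015 -0.0004 0.02 [ 0.97466315  1.10318066 -0.34227216] 0.01494928557642411
pred foot edge [253.74405613 114.55106092]
235 [75, 74, 72, 72, 71, 70, 71, 73, 73, 74, 74, 70, 60, 48, 51, 51, 50, 49, 48, 49, 51, 50, 48, 40, 40, 48, 45, 48, 49, 51, 48, 49, 48, 49, 48, 51, 50, 50, 48, 46]
245 [73, 72, 73, 74, 75, 74, 74, 74, 74, 75, 73, 76, 63, 46, 51, 48, 49, 49, 49, 49, 49, 49, 47, 42, 42, 45, 43, 49, 51, 50, 49, 48, 49, 49, 49, 49, 54, 58, 54, 55]
270 [72, 72, 74, 76, 77, 73, 72, 70, 71, 74, 74, 74, 63, 47, 51, 50, 51, 51, 49, 49, 51, 49, 50, 41, 42, 45, 41, 47, 50, 47, 50, 47, 50, 48, 48, 49, 49, 48, 48, 48]
118 [185, 73, 72, 71, 72, 72, 73, 73, 65, 49, 51, 51, 49, 49, 50, 49, 49, 48, 49, 49, 49, 48, 50, 49, 49, 50, 49, 51, 51, 50, 51, 50, 51, 51, 50, 49, 49, 50, 51, 49, 46, 72, 72, 73, 74, 76, 76, 76, 74, 76]
150 [70, 71, 72, 73, 73, 71, 151, 179, 130, 49, 49, 48, 47, 48, 48, 50, 48, 48, 50, 48, 49, 51, 48, 50, 48, 49, 48, 46, 49, 48, 50, 49, 49, 49, 50, 49, 48, 51, 48, 47, 50, 49, 72, 76, 77, 77, 74, 71, 75, 75]
```

send_rows([
  [-0.0015,0,0,0],
  [-0.0015,0,0.006,0],
  [-0.0015,0,0.01,0],
  [-0.0015,0,0.014,0],
  [-0.0015,0,0.014,0],
])

```text
time_s: 19.3
ee_pos: [0.5717, -0.2115, 0.0835]
orientation: [0.986, 0.169, -0.001, -0.0]
wrist_force: [0.5, -0.1, -2.4]
opening: 0.0148
```

```bash
python3 go.py
```

```text
19.3 [ 0.5717 -0.2115  0.0835] psi 0.339222969016177 need dx,dy,roll 0.0004 -0.0001 0.01 [ 0.47689188 -0.1365081  -2.38897852] 0.014752846852726365
```

send_rows([
  [0,0,0.004,0],
  [0,0,0.008,0],
  [0,0,0.011,0],
  [0,0,0.011,0],
])

```text
time_s: 19.7
ee_pos: [0.5724, -0.2121, 0.0735]
orientation: [0.986, 0.169, 0.0, 0.0]
wrist_force: [0.2, -2.2, 0.5]
opening: 0.0146
```

send_rows([
  [0,0,0.004,0],
  [0,0,0.008,0],
  [0,0,0.01,0],
  [0,0,0.01,0],
])

```text
time_s: 20.1
ee_pos: [0.5715, -0.2114, 0.0624]
orientation: [0.986, 0.169, -0.001, -0.001]
wrist_force: [-0.7, 1.6, -1.6]
opening: 0.0148
```

send_rows([
  [0,0,0.002,0],
  [0,0,0.003,0],
  [0,0,0.003,0],
])

```text
time_s: 20.4
ee_pos: [0.5724, -0.2119, 0.0613]
orientation: [0.986, 0.169, 0.0, 0.0]
wrist_force: [-2.7, 1.3, 4.4]
opening: 0.0147
```

send_rows([
  [0,0,0.002,0],
  [0,0,0.002,0],
])

```text
time_s: 20.6
ee_pos: [0.5727, -0.2121, 0.0612]
orientation: [0.986, 0.169, 0.0, 0.0]
wrist_force: [-8.7, 3.0, 17.9]
opening: 0.0147
```

send_rows([
  [0,0,0.002,0],
  [0,0,0.002,0],
  [0,0,0.002,0],
])

```text
time_s: 20.9
ee_pos: [0.5728, -0.2121, 0.0611]
orientation: [0.986, 0.169, 0.0, 0.0]
wrist_force: [-18.4, 5.8, 32.3]
opening: 0.0145
```

```bash
python3 go.py; python3 - <<'E'
from h import *
import pickle
v=cam("wrist");pickle.dump(v,open("w11.pkl","wb"));s=cam("scene");pickle.dump(s,open("s11.pkl","wb"))
g=cv2.cvtColor(v["pixels"],cv2.COLOR_BGR2GRAY)
for c in range(230,280,6): print(c,g[130:200:2,c].tolist())
E
```

```text
20.9 [ 0.5728 -0.2121  0.0611] psi 0.3393882440833673 need dx,dy,roll -0.0005 -0.001 0.02 [-18.35848696   5.78599645  32.31851848] 0.014528433674420369
230 [54, 54, 52, 52, 49, 40, 44, 51, 54, 52, 52, 53, 51, 52, 52, 52, 52, 52, 52, 52, 51, 50, 50, 49, 51, 52, 50, 51, 52, 51, 51, 50, 51, 51, 53]
236 [53, 54, 51, 53, 49, 44, 45, 53, 51, 52, 54, 51, 52, 50, 50, 52, 48, 42, 43, 41, 41, 43, 43, 44, 44, 44, 43, 47, 51, 50, 51, 49, 52, 50, 49]
242 [53, 53, 53, 53, 50, 42, 47, 53, 53, 51, 52, 52, 53, 51, 54, 61, 60, 62, 60, 63, 63, 62, 60, 62, 59, 59, 44, 44, 51, 51, 51, 51, 51, 51, 53]
248 [52, 52, 52, 52, 48, 42, 45, 53, 52, 52, 52, 51, 51, 53, 52, 60, 60, 62, 61, 62, 64, 62, 62, 61, 61, 61, 46, 46, 50, 50, 50, 53, 51, 51, 52]
254 [51, 52, 53, 55, 49, 43, 46, 53, 53, 53, 53, 51, 51, 52, 55, 59, 61, 63, 62, 62, 62, 60, 62, 64, 60, 56, 46, 44, 49, 51, 51, 50, 51, 51, 51]
260 [52, 53, 53, 52, 48, 43, 46, 53, 51, 51, 53, 52, 53, 52, 53, 61, 61, 61, 62, 62, 60, 60, 61, 62, 61, 60, 46, 45, 49, 50, 51, 51, 51, 50, 51]
266 [52, 52, 52, 53, 50, 43, 45, 52, 53, 51, 51, 51, 52, 51, 51, 52, 51, 52, 52, 52, 50, 50, 50, 50, 50, 46, 43, 45, 52, 50, 52, 51, 50, 49, 52]
272 [52, 53, 53, 54, 50, 44, 46, 54, 51, 51, 52, 52, 51, 52, 50, 51, 52, 48, 49, 51, 50, 50, 48, 49, 48, 51, 50, 50, 52, 49, 51, 47, 52, 51, 50]
278 [53, 52, 53, 53, 50, 43, 45, 52, 52, 53, 54, 50, 53, 51, 54, 51, 52, 52, 51, 52, 52, 51, 51, 51, 50, 53, 50, 50, 49, 51, 51, 51, 51, 52, 49]
```

send_rows([
  [0,0,-0.003,0],
  [0,0,-0.005,0],
  [0,0,-0.005,0],
])

```text
time_s: 21.3
ee_pos: [0.5723, -0.2118, 0.0615]
orientation: [0.986, 0.169, 0.0, 0.0]
wrist_force: [-0.6, 0.2, -1.7]
opening: 0.0147
```

```bash
python3 go.py; python3 - <<'E'
from h import *
import pickle
v=cam("wrist");pickle.dump(v,open("w12.pkl","wb"))
Y=.339;C=np.array([.569,-.2124]);R2=np.array([[np.cos(Y),-np.sin(Y)],[np.sin(Y),np.cos(Y)]])
f=lambda x,z,y=0:proj(v,[np.r_[C+R2@[x,y],z]])[0].round(1).tolist()
print("barb out lower",f(.051,.0535),"bent.1",f(.0475,.0535),"tip outer",f(.046,.068),f(.042,.068),"win edge +x",f(.048,.052),"win -x",f(.034,.052),"plate edge top",f(.06,.052),"bottom",f(.06,.04),"hook sides",f(.046,.06,.007),f(.046,.06,-.007))
g=cv2.cvtColor(v["pixels"],cv2.COLOR_BGR2GRAY)
print(g[136:200,248:260].mean(1).round().astype(int).tolist())
print(g[166:176,225:285].mean(0).round().astype(int).tolist())
E
```

```text
21.3 [ 0.5723 -0.2118  0.0615] psi 0.3392537712600401 need dx,dy,roll -0.0001 -0.0006 0.01 [-0.59070171  0.20417983 -1.7116433 ] 0.014738024716160703
barb out lower [253.4, 157.9] bent.1 [253.4, 163.6] tip outer [253.4, 171.3] [253.4, 178.2] win edge +x [253.4, 162.3] win -x [253.4, 184.4] plate edge top [253.5, 142.7] bottom [253.5, 140.3] hook sides [241.5, 168.3] [265.3, 168.3]
[53, 51, 46, 43, 43, 43, 47, 51, 53, 52, 52, 53, 52, 52, 52, 52, 52, 52, 52, 52, 52, 52, 56, 59, 62, 62, 62, 62, 61, 60, 62, 62, 62, 62, 62, 61, 61, 62, 63, 62, 60, 60, 59, 60, 57, 48, 43, 43, 45, 49, 50, 51, 51, 51, 51, 51, 50, 51, 51, 51, 51, 51, 50, 51]
[51, 51, 51, 51, 52, 51, 51, 52, 51, 51, 52, 44, 47, 50, 52, 60, 61, 62, 62, 62, 62, 62, 62, 62, 62, 62, 62, 62, 62, 62, 61, 62, 62, 62, 62, 62, 62, 62, 62, 57, 52, 51, 51, 51, 51, 50, 43, 49, 51, 51, 52, 51, 51, 51, 51, 51, 51, 51, 51, 51]
```

send_rows([
  [0,0,0,0],
  [0,0,0,0],
  [0,0,0,0],
  [0,0,0,0],
], hand=0.04)

```text
time_s: 21.75
ee_pos: [0.5722, -0.2118, 0.0614]
orientation: [0.986, 0.169, -0.0, -0.0]
wrist_force: [-0.4, -0.2, -0.3]
opening: 0.0389
```

send_rows([
  [0,0,-0.01,0],
  [0,0,-0.03,0],
  [0,0,-0.06,0],
  [0,0,-0.1,0],
  [0,0,-0.1,0],
  [0,0,-0.1,0],
])

```text
time_s: 22.35
ee_pos: [0.5735, -0.2124, 0.164]
orientation: [0.986, 0.169, 0.002, 0.001]
wrist_force: [0.5, 0.5, 0.1]
opening: 0.0402
```

```bash
python3 go.py; cat > chk.py <<'E'
from h import *
import pickle
v=cam("wrist");pickle.dump(v,open("w13.pkl","wb"))
Y=.339;C=np.array([.569,-.2124]);R2=np.array([[np.cos(Y),-np.sin(Y)],[np.sin(Y),np.cos(Y)]])
f=lambda x,z,y=0:proj(v,[np.r_[C+R2@[x,y],z]])[0].round(1).tolist()
for s in(1,-1): print("hook",s,"barb out lower",f(s*.051,.0535),"tip outer",f(s*.046,.068),"tip inner",f(s*.042,.068),"stem in low",f(s*.042,.052),"win out",f(s*.048,.052),"win in",f(s*.034,.052),"plate edge top",f(s*.06,.052),"bot",f(s*.06,.04),"sides",f(s*.046,.06,.007),f(s*.046,.06,-.007))
g=cv2.cvtColor(v["pixels"],cv2.COLOR_BGR2GRAY)
for s in(1,-1):
    a,b=f(s*.046,.06,.007),f(s*.046,.06,-.007);c=slice(int(a[0])+3,int(b[0])-3);r=int(a[1])
    print("rows from",r-35,g[r-35:r+35,c].mean(1).round().astype(int).tolist())
    print("plate beside, same rows",g[r-35:r+35,int(a[0])-16:int(a[0])-8].mean(1).round().astype(int).tolist())
L=cv2.createLineSegmentDetector().detect(g)[0].reshape(-1,4)
for l in L:
    n=np.hypot(l[2]-l[0],l[3]-l[1])
    if n>14 and 190<min(l[0],l[2])<320 and 100<l[1]<330: print(l.round(1).tolist())
E
python3 chk.py
```

```text
22.35 [ 0.5735 -0.2124  0.164 ] psi 0.3392603083676735 need dx,dy,roll -0.001 -0.0015 0.01 [0.54350135 0.45632654 0.07069494] 0.04018978964469018
hook 1 barb out lower [252.2, 139.8] tip outer [252.2, 147.3] tip inner [252.2, 151.7] stem in low [252.2, 149.1] win out [252.2, 142.8] win in [252.2, 157.4] plate edge top [252.2, 130.0] bot [252.2, 129.0] sides [244.6, 146.0] [259.8, 146.0]
hook -1 barb out lower [252.3, 238.6] tip outer [252.3, 240.4] tip inner [252.3, 236.7] stem in low [252.3, 230.1] win out [252.3, 235.3] win in [252.3, 222.9] plate edge top [252.3, 245.7] bot [252.3, 240.7] sides [245.4, 236.9] [259.2, 236.9]
rows from 111 [65, 60, 43, 43, 45, 46, 47, 47, 46, 46, 47, 46, 46, 46, 46, 46, 46, 44, 41, 41, 45, 45, 46, 46, 46, 45, 45, 46, 46, 49, 52, 53, 54, 53, 54, 53, 53, 53, 53, 53, 52, 52, 51, 47, 43, 39, 39, 42, 45, 45, 45, 45, 44, 45, 44, 44, 44, 45, 44, 44, 45, 42, 38, 37, 36, 37, 37, 37, 37, 38]
plate beside, same rows [66, 62, 42, 44, 45, 46, 46, 46, 47, 47, 46, 47, 47, 46, 46, 46, 46, 45, 42, 40, 45, 46, 45, 46, 45, 45, 46, 46, 46, 46, 45, 45, 45, 45, 45, 45, 4
[... 2646 characters left out ...]
8000030517578, 243.60000610351562, 218.60000610351562]
[258.3999938964844, 223.1999969482422, 260.0, 209.1999969482422]
[289.3999938964844, 228.10000610351562, 306.0, 287.70001220703125]
[201.3000030517578, 287.6000061035156, 218.1999969482422, 227.3000030517578]
[261.79998779296875, 259.6000061035156, 278.3999938964844, 262.70001220703125]
[306.8999938964844, 288.0, 326.8999938964844, 288.0]
[290.20001220703125, 115.5999984741211, 288.0, 178.1999969482422]
[284.3999938964844, 225.60000610351562, 284.3999938964844, 208.10000610351562]
[215.39999389648438, 133.10000610351562, 215.89999389648438, 155.60000610351562]
[215.60000610351562, 112.30000305175781, 286.8999938964844, 112.4000015258789]
```

send_rows([
  [-0.04,0,0,0],
  [-0.08,0,0,0],
  [-0.11,0,0.01,0],
  [-0.11,0,0.01,0],
  [-0.11,0,0.01,0],
  [-0.11,0,0.01,0],
])

```text
time_s: 23.0
ee_pos: [0.4691, -0.2481, 0.1514]
orientation: [0.986, 0.169, -0.0, -0.0]
wrist_force: [0.5, 0.3, 0.4]
opening: 0.0402
```

```bash
cat > chk2.py <<'E'
from h import *
import pickle
s=sense();print(s["time_s"],s["ee_pos"])
v=cam("wrist");pickle.dump(v,open("w14.pkl","wb"))
Y=.339;C=np.array([.569,-.2124]);R2=np.array([[np.cos(Y),-np.sin(Y)],[np.sin(Y),np.cos(Y)]])
f=lambda x,z,y=0:proj(v,[np.r_[C+R2@[x,y],z]])[0].round(1).tolist()
for t in(1,-1): print("hook",t,"barb",f(t*.051,.0535),"tip out/in",f(t*.046,.068),f(t*.042,.068),"win out/in",f(t*.048,.052),f(t*.034,.052),"win sides",f(t*.04,.052,.011),f(t*.04,.052,-.011),"plate edge",f(t*.06,.052),f(t*.06,.04))
g=cv2.cvtColor(v["pixels"],cv2.COLOR_BGR2GRAY)
u=f(-.044,.052);c0,r0=int(u[0])-20,int(u[1])-20
print("cols",list(range(c0,c0+40,2)))
for r in range(r0,r0+42): print(r,*[f"{x:3d}" for x in g[r,c0:c0+40:2]])
E
python3 chk2.py
```

```text
23.0 [ 0.46910669 -0.24811033  0.15135009]
hook 1 barb [253.8, 4.9] tip out/in [253.8, 6.0] [253.8, 11.6] win out/in [253.8, 9.5] [253.8, 28.0] win sides [240.4, 20.1] [267.2, 20.2] plate edge [253.8, -6.6] [253.8, -1.6]
hook -1 barb [253.7, 131.8] tip out/in [253.7, 127.4] [253.7, 122.5] win out/in [253.7, 128.3] [253.7, 112.2] win sides [241.3, 119.1] [266.1, 119.1] plate edge [253.7, 141.7] [253.7, 140.1]
cols [233, 235, 237, 239, 241, 243, 245, 247, 249, 251, 253, 255, 257, 259, 261, 263, 265, 267, 269, 271]
103  51  51  49  52  51  50  51  52  49  50  52  51  50  51  50  49  50  49  50  49
104  48  48  49  51  51  50  51  50  51  52  52  50  49  50  50  50  50  48  50  49
105  50  50  49  51  52  50  51  50  50  50  49  49  51  50  52  49  49  50  51  51
106  51  50  50  51  49  50  49  51  50  50  49  49  50  52  50  50  50  48  50  50
107  48  50  49  49  50  49  49  50  50  50  50  49  49  49  50  49  50  49  50  48
108  50  49  48  52  49  49  52  49  49  49  50  49  50  49  50  50  48  51  51  51
109  51  51  49  49  49  51  51  51  49  50  49  50  49  50  49  49  51  50  4
[... 2245 characters left out ...]
  47  47  49  50  47  49  47
137  49  47  49  49  48  50  50  49  48  47  47  47  51  47  48  49  47  49  49  49
138  48  48  48  50  47  48  48  49  49  48  49  47  48  48  49  47  49  49  49  48
139  47  49  50  50  48  49  50  48  50  48  47  49  48  47  50  48  49  47  49  49
140  46  47  48  49  48  49  48  48  49  49  50  49  48  49  48  50  48  48  47  48
141  49  48  45  48  48  49  47  47  49  48  49  49  49  49  47  48  49  49  48  47
142  48  47  49  47  48  48  48  47  48  46  48  47  48  49  47  49  49  47  47  48
143  47  47  47  47  48  48  48  48  46  47  48  48  50  46  45  48  48  48  47  46
144  46  48  47  49  47  46  48  48  48  49  47  46  47  48  47  46  47  49  48  46
```

Hook b's barb edge is at row 131.5 (131.8 predicted at rest) and overlaps the window edge at row 128. Hook a also matched its rest position, so both have clicked. I retreat and check the rest of the scene.

send_rows([
  [0,0,-0.04,0],
  [0,0,-0.08,0],
  [0,0,-0.12,0],
  [-0.03,-0.05,-0.14,0],
  [-0.06,-0.1,-0.14,0],
  [-0.08,-0.15,-0.14,0],
  [-0.08,-0.2,-0.14,0],
  [-0.08,-0.22,-0.14,0],
  [-0.08,-0.22,-0.14,0],
  [-0.08,-0.22,-0.14,0],
])

```text
time_s: 24.05
ee_pos: [0.3206, -0.067, 0.2925]
orientation: [0.985, 0.17, 0.001, 0.001]
wrist_force: [0.7, -0.1, 0.0]
opening: 0.0396
```

```bash
python3 - <<'E'
from h import *
import pickle
s=sense();print(s["time_s"],s["ee_pos"],s["wrist_force"])
d=pickle.load(open("c0.pkl","rb"));t=cam("top");sc=cam("scene")
def obj(c,lo,hi,box):
    x0,y0,x1,y1=box;h=cv2.cvtColor(c["pixels"],cv2.COLOR_BGR2HSV)[y0:y1,x0:x1];m=cv2.inRange(h,lo,hi);M=cv2.moments(m,True)
    return (round(M["m10"]/max(M["m00"],1)+x0,1),round(M["m01"]/max(M["m00"],1)+y0,1),int(M["m00"]))
B={"comb":((0,90,40),(25,255,255),(165,205,195,268)),"pump":((45,90,10),(90,255,255),(212,138,245,172)),"cup":((95,60,20),(125,255,255),(295,200,335,240)),"jar":((0,0,120),(40,70,255),(134,145,154,168)),"green":((45,90,10),(90,255,255),(195,215,260,265)),"black":((0,0,0),(180,255,45),(70,190,130,255))}
for n,(lo,hi,b) in B.items(): print(n,obj(d["top"],lo,hi,b),obj(t,lo,hi,b))
# patch differences for clipper and others, before/after
for n,(x0,y0,x1,y1) in {"clip":(262,180,282,208),"jar":(134,145,154,168),"comb":(165,205,195,268)}.items():
    a=d["top"]["pixels"][y0:y1,x0:x1].astype(int);b=t["pixels"][y0:y1,x0:x1].astype(int);print(n,abs(a-b).mean().round(2))
h=cv2.cvtColor(t["pixels"],cv2.COLOR_BGR2HSV);m=cv2.inRange(h,(5,70,60),(22,255,255));m[:, :300]=0;m[:150]=0;m[:,420:]=0
cs=sorted(cv2.findContours(m,0,1)[0],key=cv2.contourArea)[-1];r=cv2.minAreaRect(cs);p=onz(t,cv2.boxPoints(r),.005)
print("lid corners top",p.round(3).tolist(),p.mean(0).round(3),[np.linalg.norm(p[i]-p[i-1]).round(3) for i in(1,2)])
for k,c in(("top",(d["top"],t)),("scene",(d["scene"],sc))):
    df=abs(c[0]["pixels"].astype(int)-c[1]["pixels"]).max(2)>60;cv2.imwrite(f"pics/df_{k}.png",df.astype(np.uint8)*255)
u=proj(t,[[.4325,-.2791,.0]]);print(u)
E
```

```text
24.05 [ 0.32062486 -0.06699186  0.29248969] [ 0.68708661 -0.09653464  0.0085614 ]
comb (179.7, 236.3, 417) (179.7, 236.3, 415)
pump (231.0, 157.3, 216) (231.0, 157.3, 216)
cup (313.6, 219.7, 365) (313.5, 219.7, 368)
jar (141.4, 155.1, 348) (141.5, 155.2, 351)
green (228.0, 240.8, 1386) (228.0, 240.9, 1387)
black (99.8, 223.0, 1289) (100.0, 222.8, 1279)
clip 3.79
jar 3.75
comb 3.56
lid corners top [[0.254, -0.351, 0.005], [0.407, -0.357, 0.005], [0.403, -0.467, 0.005], [0.249, -0.46, 0.005]] [ 0.328 -0.409  0.005] [np.float64(0.153), np.float64(0.109)]
[[311.67891919 224.60305838]]
```

All unmoved: comb, pump, cup, jar, clipper and the look-alikes match to 0.2 px or better. The lid lies flat at (0.328, -0.409), and the robot touches nothing. I hand the job in.

```bash
python3 -c "
from workcell import *
print(finish_job())"
```

```text
the job is handed in; nothing more can be done
None
```

I handed the job in at about 24 s of the 67 s allowed. The lid is out and the rack is pressed home on the stand.

- **Lid:** I slid it out of its grooves, lifted it clear and laid it flat, right way up, at about (0.33, -0.41). Seen from above afterwards it measured 153 x 109 mm. That is close to its real 150 x 105, so it is lying flat.
- **Rack:** I pressed it onto the stand with up to about 32 N. It stopped at the height expected for fully home, with its underside 40 mm above the shelf.
- **Hooks:** Both barbs showed within half a pixel of their rest positions and over the plate edge, so both have clicked. I did not do a pull test.
- **Other things:** The comb, pump, cup, jar and the green and black look-alikes matched their first picture to 0.2 px. The clipper's patch changed no more than those of the unmoved jar and comb. I kept clear of the cabinet door but did not measure it afterwards.
- **Disagreements:**
  - The two-view heights of the stand's foot and pillar corners scattered by up to about 18 mm. I used the stated heights there, which the stop height under pressing then confirmed.
  - In the last close view, the tip of one hook showed about 3 px inward of my drawing of it, though its barb edge matched.
  - The last of the 12 allowed pictures was viewed before the press, so the final checks are measured from pixels rather than by eye.

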